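Switch on the roller line with the reach rod

ROBOT

A 6-joint arm with a two-finger parallel gripper is mounted at the origin on the work surface. World frame = base frame: x ahead of the robot, y to its left, z up, the work surface at z = 0. Lengths are in m, angles in rad, forces in N, time in s.
With the tool pointing down it reaches from about 0.375 to 0.9 m from the base axis. Payload 3.1 kg.
Tool frame: the origin (TCP) lies on the centre line of the jaws, within the pads' length; the fingertips stand 8 mm ahead of it and the grasp point (between the pads) lies 11 mm behind it (robot.tip_extent is the distance from the TCP to the fingertips, in m); y points along the fingers, z is the direction in which the jaws open and shut, and the axes are right-handed (so a half turn about y gives the same grasp; the last joint's range is limited). The gripper opens to 87 mm and grips with 3 to 60 N. Pads are 19 mm wide; open, the fingers measure 117 mm over their backs; the gripper's body (75 mm by 190 mm) begins 51 mm behind the grasp point.
Start: joints at [1.016, 0.527, 1.433, -0, 1.181, -0.178], TCP at [0.229, 0.581, 0.231] pointing down, gripper open.
Joint ranges: [-3.08, 3.08], [-0.75, 2.2], [0.22, 2.44], [-1.43, 4.57], [0, 2.65], [-2.85, 2.85]. Speed limits (rad/s): [2.79, 2.79, 3.14, 3.14, 3.14, 3.14].

INTERFACE

Orientations are given as a unit quaternion [x, y, z, w].
In Python, from rig import robot gives the robot as it stands.
- The arm moves only by the shell command python3 -m crank 'ROWS' [FORCE]. ROWS is JSON, a list that holds one entry, the list of rows, each a list of 7 numbers: the turn, a rotation vector about the tool's x, y, z in degrees, then the shift along the tool's x, y, z in m, then the opening in per cent of the stroke, from 0 (shut) to 100 (fully open). In form: [[[ax, ay, az, dx, dy, dz, gripper], ...]]. A call has exactly 5 rows; each row shifts and turns the commanded pose from where the row before left it, along the tool's axes as they then stand; what a row does not reach is not made up. A row lasts 1/8 s, in which the tool goes at most 62.5 mm and 10.7 degrees, less where a joint would pass 70% of its speed; a pose out of reach is approached as far as the arm can. A call with a gripper value outside its range is refused whole. The fingers move at their own pace and stop on an object; FORCE is the grip in N (left out, the last holds). Time passes only in rows, so rows that do not move let the fingers close, or fill a call up. It gives the time, the measured TCP pose, the force and the opening at its end, in the units of the state.
- robot.get_obs(): the state, without advancing time (a new reading comes with each control period).
- robot.camera(name): name is "scene" or "top" or "wrist"; returns a dict with "img" (384x512x3 uint8, red, green, blue), "K" (3x3 intrinsics, pixels), "R" (3x3) and "t" (3): a world point X has camera coordinates R X + t; the wrist camera has in their place "T_tool_cam" (4x4, takes a point from camera to tool coordinates, whose origin is the TCP and whose axes are the tool frame's). Camera axes: x right, y down, z forward; pixel columns grow to the right and rows downward; lengths in m; the calibration is good to about 2 mm. A picture is of the moment at which its call begins: read the wrist's pose just before it. There is no depth.
- robot.hand_in(): hands the job in, once; it reports no verdict.
Trained networks look in a picture, given as the dict that the camera call returned (one of the last four; its "shot" number tells which), for a name from the list of things; names that differ only in an ending like _2 or _b are one class to them, and where a whole thing is asked for, a point or a joint stands for the part that bears it (a point fixed in the world has none). Each returns a list of dicts, best first, with "conf" (0 to 1); they miss things now and then, are a little off and sometimes report something else, mostly with a low value. They report only what shows in the picture. A call takes as long as a camera call.
- robot.spot_in(picture, thing): "at" ([row, column] in pixels, amid what is visible of it).
The state is a dict: "time": time; "q": joint angles; "joint_velocities": joint speeds; "joint_torque": joint torques, N m; "position": TCP position; "tool_rot": TCP orientation; "ft_force": force on the tool from outside, world axes, zero at the start; "moment": the same for the moment, N m; "grip_width": finger opening in m.
Only numpy, scipy, OpenCV 4.12 (cv2) and the standard library are available. Lean on these libraries where they do the work, as an engineer would, in place of code of your own. Each camera call takes 0.05 s, during which the arm holds its last target.

TASK

Start the roller line: take the bent rod off its rest by the wooden handle, reach over the upright metal guard with it and push the wide flat paddle switch behind the guard fully over to the robot's left. Touch the paddle with the rod only, and leave the ball-ended lever beside it as it is. Then lay the rod back in the two forks of its rest, bent leg hanging down as before, and let go.

Things in the scene. Friction and masses are not known exactly. Their poses are not given: they have to be found in the camera images.
- rod_handle (a point): Loose bent rod (0.2 kg) in the rest: centre of its wooden handle (100 long, 24 wide, 28 high; grip across the width). x along the rod to the bend, z up. The 10 mm steel bar runs from 135 mm behind this point to the bend 180 mm ahead, then turns square down (-z): a leg whose end is 110 mm below this point. Balances about 15 mm ahead of it.
- rest_mid (a point): Fixed steel rest: where the handle's centre is when the rod lies home, 140 mm above the table; x along the rod to the bend, z up. Two V-forks (50 mm wide at the top, tops 158 mm up) stand 100 mm ahead and behind and carry the bare bar either side of the handle; a rod within 30 mm lengthwise lies well. Foot 250 x 90 mm, 8 high.
- paddle_pivot (a point): Pivot of the paddle switch on its grey housing (56 x 70 mm, 34 high), 40 mm above the table, fixed. x points away from the guard and robot, y along the guard to the robot's left, z up. The black paddle is a flat plate 40 wide (along x), 8 thick, 80 long from the pivot; it swings sideways, along y.
- guard: Fixed upright metal guard, a plate 360 long (along its y), top 140 mm above the table; origin at the middle of its foot, x away from the robot. Both switches stand 55 mm behind it, 90 mm left and right of its middle, either way round. From 110 mm behind it on is the roller conveyor, 60 high, with a carton on it, top 140.
- paddle (a joint): Swing of the paddle: 0 = leaning 0.5 rad from upright to the robot's right (off), 0.5 = upright, 1.0 = leaning 0.5 rad to the left (on, its stop). It starts near 0, needs about 1 to 2 N at its end to move and stays where it is left. Rad.
- ball_top (a point): Middle of the black ball (26 diameter) at the end of the other lever, a thin round stem, 80 mm from its pivot; it may lean either way. To be left alone.

How it is judged:
On the way:
1. the paddle is over to the left, pushed with the rod reaching over the guard (its handle on the robot's side of the guard and higher than the guard) (value of joint paddle above 0.75 rad and x of rod_handle in the frame of paddle_pivot below -0.06 m and height (world z) of rod_handle above 0.142 m), for 0.1 s.
At the end, for the whole second after the job is handed in: The paddle leans to the left (its joint above 0.75 rad) and the rod lies still in both forks of its rest: handle centre within 35 mm lengthwise and 12 mm sideways and in height of its home point, in line with the rest within 10 degrees, leg hanging down within 17 degrees (value of joint paddle above 0.75 rad and horizontal distance between rod_handle and rest_mid below 0.035 m and z of rod_handle in the frame of rest_mid between -0.012 and 0.012 m and angle between the x axis of rod_handle and the x axis of rest_mid, either way round below 0.18 rad and y of rod_handle in the frame of rest_mid between -0.012 and 0.012 m and angle between rod_handle's own z axis and vertical below 0.3 rad and linear speed of rod below 0.03 m/s); the robot touches nothing.
It fails at once if the robot's hand or arm touches the paddle (contact force between any of the fingers, the arm and paddle above 0.3 N).
It fails at once if the ball lever is moved more than 15 mm (distance of ball_top from where it was at the start of the episode above 0.015 m).
It also fails if it takes over 45 s, if anything falls off the work surface, if the arm or the gripper's body presses on something with over 40 N, if the wrist force passes 120 N, or if a joint passes its speed limit or range.

## Working session

There is one attempt and no reset: what is moved stays moved. The work goes in short steps, Python scripts to look and compute and a shell command to move; the robot and the scene stay as the last step left them, time stands still between calls to the robot, and variables do not carry over. Pictures are saved under pics/ and viewed, and the job is handed in when it is done.

```bash
ls; mkdir -p pics
python3 - <<'E'
from rig import robot
import cv2
o=robot.get_obs();print(o)
for n in("scene","top","wrist"):
    c=robot.camera(n);cv2.imwrite(f"pics/{n}0.png",cv2.cvtColor(c["img"],cv2.COLOR_RGB2BGR))
    print(n,{k:v for k,v in c.items() if k!="img"})
    for t in ("rod_handle","paddle_pivot","guard","paddle","ball_top","rest_mid"):
        try: print(t,robot.spot_in(c,t))
        except Exception as e: print(t,e)
E
```

```text
pics
{'time': 0.0, 'q': array([ 1.01648950e+00,  5.28473180e-01,  1.43390306e+00,  8.12772421e-06,
        1.18138387e+00, -1.78483873e-01]), 'joint_velocities': array([ 1.20735012e-05, -1.16095781e-03,  2.31143567e-03, -7.01870152e-04,
        6.53011480e-04,  2.46990870e-04]), 'joint_torque': array([-1.07306008e-03, -4.40047145e+01, -1.76589471e+01,  6.32453710e-02,
        5.82765753e-02, -1.64640619e-04]), 'position': array([0.22897839, 0.58077764, 0.22956706]), 'tool_rot': array([ 0.69537313, -0.13237089,  0.13181687, -0.69394414]), 'ft_force': array([-0.01316508, -1.22758992, -0.8992199 ]), 'moment': array([-0.04546045,  0.04249196, -0.01542682]), 'grip_width': 0.08680152280746851}
scene {'K': array([[382.12025678,   0.        , 255.20848019],
       [  0.        , 382.12025678, 191.87258806],
       [  0.        ,   0.        ,   1.        ]]), 'R': array([[-0.6430379 ,  0.76561026,  0.01852534],
       [ 0.41506413,  0.36873829, -0.83171741],
       [-0.64360238, -0.52713661, -0.55489005]]), 't': array([ 0.42371721, -0.10418009,  1.33817515]), 'shot': 1}
rod_handle [{'at': [1
[... 919 characters left out ...]
ll_top [{'at': [162.6, 191.5], 'conf': 0.62}]
rest_mid [{'at': [233.7, 342.7], 'conf': 0.97}]
wrist {'K': array([[271.43586384,   0.        , 256.88365612],
       [  0.        , 271.43586384, 189.72765321],
       [  0.        ,   0.        ,   1.        ]]), 'T_tool_cam': array([[-6.67983839e-04,  9.64277587e-01,  2.64892975e-01,
        -7.23994742e-02],
       [ 1.52264255e-03, -2.64891746e-01,  9.64276954e-01,
        -1.53321782e-01],
       [ 9.99998618e-01,  1.04745874e-03, -1.29130668e-03,
         2.18595133e-04],
       [ 0.00000000e+00,  0.00000000e+00,  0.00000000e+00,
         1.00000000e+00]]), 'shot': 3}
rod_handle []
paddle_pivot []
guard []
paddle []
ball_top []
rest_mid []
```

View pics/scene0.png

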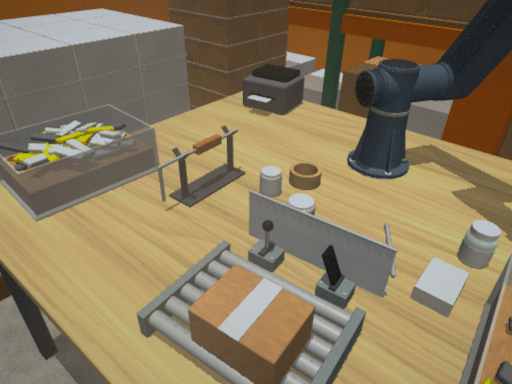

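View pics/top0.png

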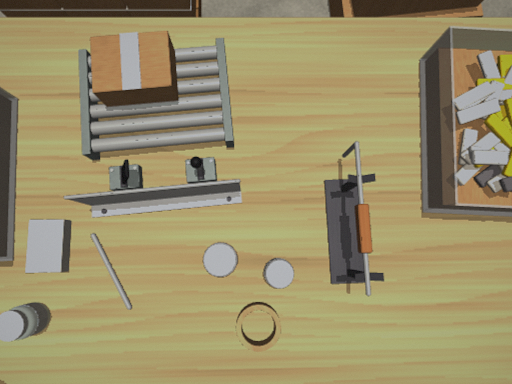

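View pics/wrist0.png

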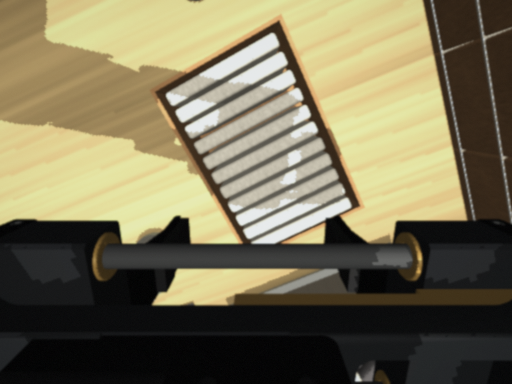

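```bash
cat > h.py <<'E'
import numpy as np,cv2
from scipy.spatial.transform import Rotation as Ro
def on_plane(c,rc,z):
    d=c["R"].T@np.linalg.inv(c["K"])@np.array([rc[1],rc[0],1.]); o=-c["R"].T@c["t"]
    return o+d*(z-o[2])/d[2]
def ray(c,rc):
    d=c["R"].T@np.linalg.inv(c["K"])@np.array([rc[1],rc[0],1.]); return -c["R"].T@c["t"],d/np.linalg.norm(d)
def tri(*rs):
    A=0;b=0
    for o,d in rs:
        P=np.eye(3)-np.outer(d,d);A=A+P;b=b+P@o
    X=np.linalg.solve(A,b);return X,[np.linalg.norm((np.eye(3)-np.outer(d,d))@(X-o)) for o,d in rs]
def proj(c,X):
    p=c["K"]@(c["R"]@np.asarray(X)+c["t"]);return p[1]/p[2],p[0]/p[2]
def crop(c,r0,r1,c0,c1,k,name):
    im=cv2.cvtColor(c["img"],cv2.COLOR_RGB2BGR)[r0:r1,c0:c1]
    cv2.imwrite(name,cv2.resize(im,None,fx=k,fy=k,interpolation=cv2.INTER_CUBIC))
E
python3 - <<'E'
from h import *
from rig import robot
s=robot.camera("scene");t=robot.camera("top")
import pickle;pickle.dump((s,t),open("st0.pkl","wb"))
crop(t,130,310,300,420,3.3,"pics/t_rod.png")
crop(t,140,225,50,260,3.8,"pics/t_sw.png")
crop(s,120,210,140,260,6,"pics/s_rod.png")
crop(s,190,310,230,400,4.5,"pics/s_sw.png")
E
```

```text
(no output)
```

View pics/t_rod.png

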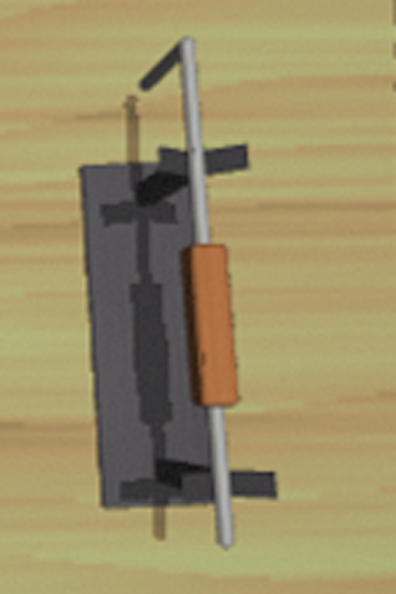

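View pics/t_sw.png

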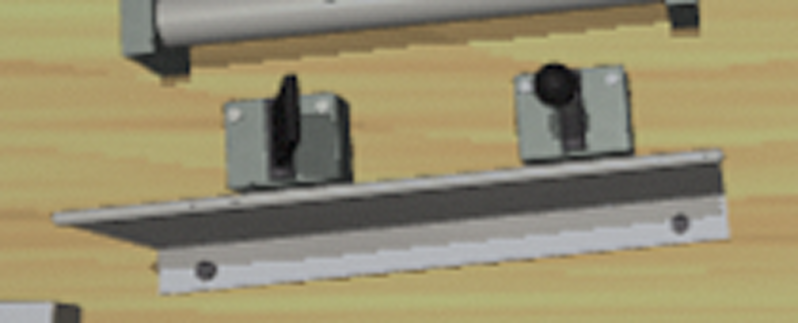

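View pics/s_rod.png

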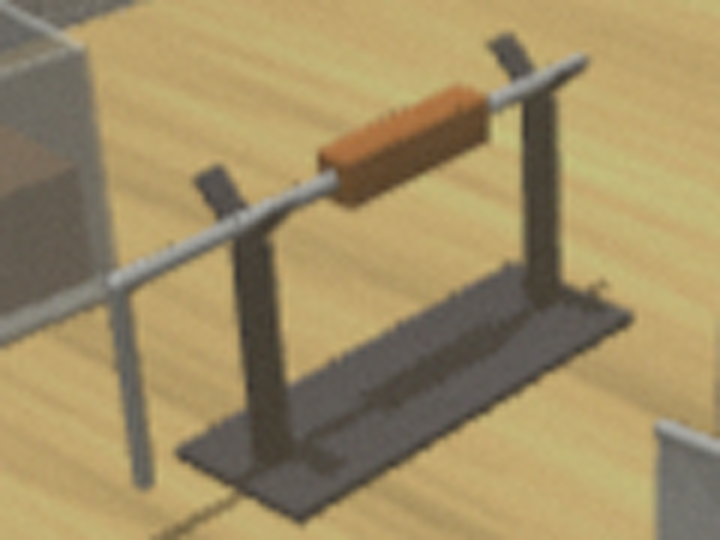

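View pics/s_sw.png

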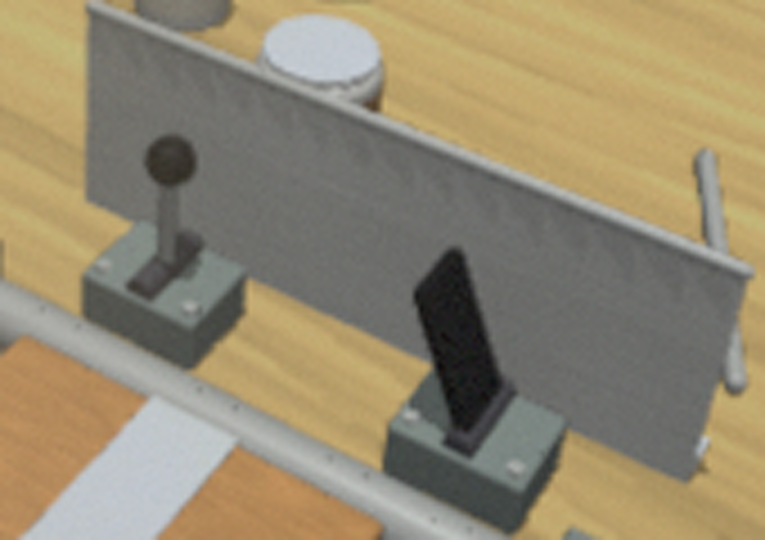

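Run:
```python
from h import *
import pickle
np.set_printoptions(precision=4,suppress=True)
s,t=pickle.load(open("st0.pkl","rb"))
T=lambda u,v:(130+v/3.3,300+u/3.3)
W=lambda u,v:(140+v/3.8,50+u/3.8)
S=lambda u,v:(120+v/6,140+u/6)
Q=lambda u,v:(190+v/4.5,230+u/4.5)
B=on_plane(t,T(187,43),.145);E=on_plane(t,T(227,545),.14)
print("bend",B,"end",E,"len",np.linalg.norm(B-E))
print("bend tri",tri(ray(t,T(187,43)),ray(s,S(115,285))))
print("end tri",tri(ray(t,T(226,545)),ray(s,S(587,62))))
print("leg tip",tri(ray(t,T(146,86)),ray(s,S(145,485))))
cs=[on_plane(t,T(*p),.154) for p in((189,248),(224,245),(240,402),(199,405))]
print("handle mean",np.mean(cs,0))
u=(B-E);u/=np.linalg.norm(u);print("yaw",np.arctan2(u[1],u[0]),"h from end",E+.135*u,"from bend",B-.18*u)
a=on_plane(t,W(55,217),.14);b=on_plane(t,W(720,155),.14)
print("guard top",a,b,np.linalg.norm(a-b),(a+b)/2)
a2,_=tri(ray(t,W(55,217)),ray(s,Q(748,272)));b2,_=tri(ray(t,W(720,155)),ray(s,Q(92,8)));print(a2,b2,(a2+b2)/2)
g=(a2-b2);g[2]=0;g/=np.linalg.norm(g);x=np.array([g[1],-g[0],0]);m=(a2+b2)/2;print("gy",g,"gx",x,"yaw",np.arctan2(x[1],x[0]))
for sg in(1,-1):
    p=m+x*.055+g*.09*sg;p[2]=.04;print("pivot",p,proj(s,p),proj(t,p))
    for a in(.5,-.5):
        # lean right: -g
        tip=p+.08*(-np.sin(a)*g+np.cos(a)*np.array([0,0,1]));print("   tip",a,tip,"s",proj(s,tip),"t",proj(t,tip))
print("pad tip seen", tri(ray(t,W(290,78)),ray(s,Q(415,293))), tri(ray(t,W(290,120)),ray(s,Q(437,272))))
print("ball",tri(ray(t,W(556,85)),ray(s,Q(170,161))))
```

```text
bend [ 0.6635 -0.3336  0.145 ] end [ 0.3512 -0.3428  0.14  ] len 0.31253750144828174
bend tri (array([ 0.6641, -0.3341,  0.1366]), [np.float64(0.0025238468110050983), np.float64(0.0025238468110049795)])
end tri (array([ 0.3484, -0.3411,  0.1343]), [np.float64(0.0035512998676228273), np.float64(0.003551299867622773)])
leg tip (array([ 0.6626, -0.3351,  0.0275]), [np.float64(0.00277437477838518), np.float64(0.0027743747783852725)])
handle mean [ 0.484  -0.3374  0.154 ]
yaw 0.02953296124347756 h from end [ 0.4861 -0.3388  0.1422] from bend [ 0.4836 -0.3389  0.1421]
guard top [0.5562 0.2713 0.14  ] [ 0.5862 -0.0861  0.14  ] 0.3586873842951377 [0.5712 0.0926 0.14  ]
[0.5564 0.2754 0.1342] [ 0.586  -0.0835  0.1309] [0.5712 0.096  0.1326]
gy [-0.0822  0.9966  0.    ] gx [0.9966 0.0822 0.    ] yaw 0.08226738327713866
pivot [0.6187 0.1902 0.04  ] (np.float64(280.42046806619055), np.float64(335.7082446572851)) (np.float64(175.9177923219479), np.float64(121.94494287981551))
   tip 0.5 [0.6218 0.1519 0.1102] s (np.float64(248.5982441879631), np.float64(323.4295004826881)) t (np.float64(168.11965
[... 343 characters left out ...]
t64(199.04685964206502))
   tip 0.5 [ 0.6366 -0.0274  0.1102] s (np.float64(217.12222944221267), np.float64(253.20979945189782)) t (np.float64(160.64825861496215), np.float64(212.54585077208424))
   tip -0.5 [0.6303 0.049  0.1102] s (np.float64(229.76172234912724), np.float64(281.40718785298714)) t (np.float64(163.81828865762105), np.float64(177.11330461536244))
pad tip seen (array([0.6388, 0.1593, 0.1084]), [np.float64(0.0004045569205178595), np.float64(0.00040455692051789437)]) (array([0.6157, 0.1586, 0.1049]), [np.float64(0.0006484102928178927), np.float64(0.0006484102928179253)])
ball (array([0.6334, 0.0104, 0.1031]), [np.float64(0.002255758917613224), np.float64(0.0022557589176133083)])
```

```bash
cat > rel.py <<'E'
import sys
from h import *
from rig import robot
np.set_printoptions(precision=4,suppress=True)
# usage: rel.py x y z yaw  : target TCP, rod yaw (tool y down, tool z = +-rod y)
o=robot.get_obs();p=o["position"];R=Ro.from_quat(o["tool_rot"]).as_matrix()
print("t",o["time"],"p",p,"q",o["q"],"w",o["grip_width"],"F",o["ft_force"])
print("axes x",R[:,0],"y",R[:,1],"z",R[:,2])
if len(sys.argv)>4:
    x,y,z,yaw=map(float,sys.argv[1:5])
    for sg in(1,-1):
        Y=np.array([0,0,-1.]);Z=sg*np.array([-np.sin(yaw),np.cos(yaw),0]);X=np.cross(Y,Z)
        Rt=np.stack([X,Y,Z],1)
        print("turn",np.degrees(Ro.from_matrix(R.T@Rt).as_rotvec()),"shift now",R.T@(np.array([x,y,z])-p),"shift after turn",Rt.T@(np.array([x,y,z])-p))
E
python3 rel.py 0.485 -0.338 0.3 0.0295
```

```text
t 1.15 p [0.2293 0.5814 0.2305] q [ 1.0165  0.5275  1.4327 -0.      1.1814 -0.1785] w 0.08696866501608583 F [-0.1534 -0.9443  0.9717]
axes x [ 0.9302 -0.367  -0.    ] y [-0. -0. -1.] z [ 0.367   0.9302 -0.    ]
turn [  0.0017 -23.2199  -0.0004] shift now [ 0.5752 -0.0694 -0.7614] shift after turn [ 0.2284 -0.0695 -0.9265]
turn [  0.0006 156.7801   0.0023] shift now [ 0.5752 -0.0694 -0.7614] shift after turn [-0.2284 -0.0695  0.9265]
```

```bash
python3 -m crank '[[[0,-8,0,0.04,-0.02,-0.03,100],[0,-8,0,0.04,-0.02,-0.03,100],[0,-7.2,0,0.04,-0.015,-0.03,100],[0,0,0,0.04,-0.015,-0.045,100],[0,0,0,0.03,0,-0.05,100]]]' 60; python3 rel.py 0.485 -0.338 0.25 0.0295
```

```text
time: 1.78
position: [0.3996, 0.373, 0.3022]
tool_rot: [-0.706, -0.012, 0.009, 0.708]
ft_force: [0.8, -0.7, -0.2]
grip_width: 0.087
t 1.775 p [0.3996 0.373  0.3022] q [ 0.5466  0.34    1.543  -0.0001  1.2539 -1.0535] w 0.08695396751215254 F [ 0.7644 -0.6608 -0.1619]
axes x [0.9996 0.0294 0.0042] y [ 0.0041  0.0024 -1.    ] z [-0.0294  0.9996  0.0022]
turn [-0.1287 -0.0078  0.2402] shift now [ 0.0643  0.0509 -0.7133] shift after turn [ 0.0644  0.0522 -0.7132]
turn [ -0.3772 179.9917  -0.2021] shift now [ 0.0643  0.0509 -0.7133] shift after turn [-0.0644  0.0522  0.7132]
```

```bash
python3 -m crank '[[[0,0,0,0.012,0,-0.06,100],[0,0,0,0.01,0,-0.06,100],[0,0,0,0.01,0,-0.06,100],[0,0,0,0.01,0,-0.06,100],[0,0,0,0.01,0,-0.06,100]]]' && python3 -m crank '[[[0,0,0,0.01,0,-0.06,100],[0,0,0,0,0,-0.06,100],[0,0,0,0,0,-0.06,100],[0,0,0,0,0,-0.06,100],[0,0,0,0,0,-0.06,100]]]' ; python3 -m crank '[[[0,0,0,0,0,-0.06,100],[0,0,0,0,0,-0.04,100],[0,0,0,0,0,0,100],[0,0,0,0,0,0,100],[0,0,0,0,0,0,100]]]'; python3 rel.py 0.485 -0.338 0.25 0.0295
python3 - <<'E'
from h import *
from rig import robot
c=robot.camera("wrist");crop(c,0,384,0,512,1.5,"pics/w1.png");print(robot.spot_in(c,"rod_handle"))
import pickle;pickle.dump((c,robot.get_obs()),open("w1.pkl","wb"))
E
```

```text
time: 2.4
position: [0.4581, 0.0734, 0.3009]
tool_rot: [0.707, 0.011, -0.01, -0.707]
ft_force: [0.6, 0.3, 0.4]
grip_width: 0.087
time: 3.02
position: [0.4764, -0.2263, 0.3008]
tool_rot: [0.707, 0.01, -0.01, -0.707]
ft_force: [1.1, 0.4, 0.2]
grip_width: 0.0874
time: 3.65
position: [0.4794, -0.3228, 0.3006]
tool_rot: [-0.707, -0.011, 0.011, 0.707]
ft_force: [-0.1, 0.2, 0.0]
grip_width: 0.087
t 3.65 p [ 0.4794 -0.3228  0.3006] q [-0.786   0.3903  1.4663  0.0003  1.2857 -2.3874] w 0.08704617415067752 F [-0.1389  0.1947  0.0023]
axes x [ 0.9995  0.0305 -0.0003] y [-0.0003  0.0006 -1.    ] z [-0.0305  0.9995  0.0007]
turn [-0.0373  0.0586 -0.016 ] shift now [ 0.0051  0.0506 -0.0154] shift after turn [ 0.0051  0.0506 -0.0154]
turn [  -0.0251 -179.9414    0.0586] shift now [ 0.0051  0.0506 -0.0154] shift after turn [-0.0051  0.0506  0.0154]
[{'at': [172.0, 242.1], 'conf': 0.82}]
```

View pics/w1.png

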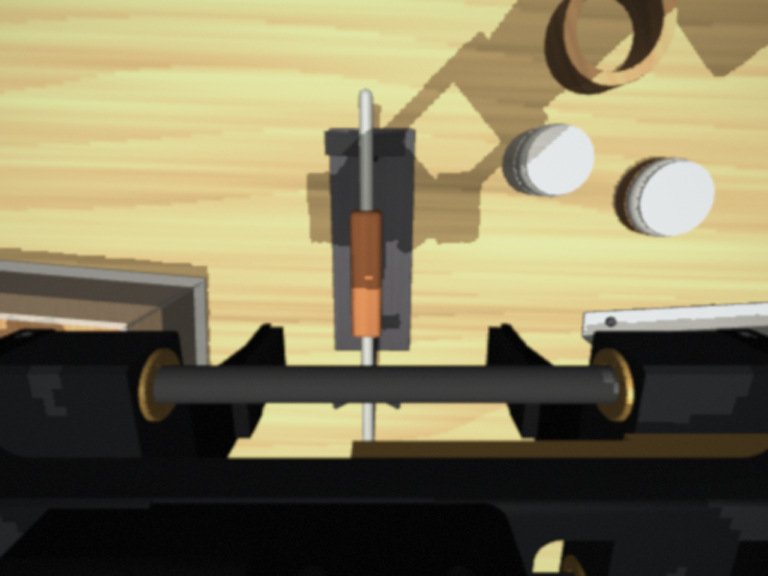

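Run:
```python
from h import *
import pickle
np.set_printoptions(precision=4,suppress=True)
c,o=pickle.load(open("w1.pkl","rb"));p=o["position"];R=Ro.from_quat(o["tool_rot"]).as_matrix();T=c["T_tool_cam"]
def wp(u,v,z):
    d=R@T[:3,:3]@np.linalg.inv(c["K"])@np.array([u/1.5,v/1.5,1]);oo=p+R@T[:3,3];return oo+d*(z-oo[2])/d[2]
print("end",wp(366,92,.14),"handle back",wp(366,211,.154),"front",wp(367,337,.154),"fr bar",wp(369,435,.145))
print("rest foot",wp(330,155,.008),wp(414,155,.008),wp(334,349,.008),wp(410,349,.008))
```

```text
end [ 0.3524 -0.3408  0.14  ] handle back [ 0.4344 -0.3386  0.154 ] front [ 0.533  -0.3359  0.154 ] fr bar [ 0.629  -0.3327  0.145 ]
rest foot [ 0.391  -0.3839  0.008 ] [ 0.3882 -0.2961  0.008 ] [ 0.6107 -0.3801  0.008 ] [ 0.6079 -0.2899  0.008 ]
```

```bash
python3 -m crank '[[[0,0,0,0.007,0.05,-0.0155,100],[0,0,0,0,0.05,0,100],[0,0,0,0,0.04,0,100],[0,0,0,0,0.03,0,100],[0,0,0,0,0,0,100]]]'; python3 rel.py 0.487 -0.338 0.13 0.0295
```

```text
time: 4.38
position: [0.4858, -0.3375, 0.1285]
tool_rot: [-0.706, -0.009, 0.012, 0.709]
ft_force: [-0.5, -0.2, 0.9]
grip_width: 0.0871
t 4.375 p [ 0.4858 -0.3375  0.1285] q [-0.796   0.6166  1.6044  0.0001  0.9263 -2.3969] w 0.08711467774413025 F [-0.4586 -0.1792  0.8762]
axes x [ 0.9995  0.0301 -0.0039] y [-0.0041  0.0042 -1.    ] z [-0.03    0.9995  0.0043]
turn [-0.2475  0.0319 -0.2248] shift now [ 0.0012 -0.0015 -0.0005] shift after turn [ 0.0012 -0.0015 -0.0005]
turn [  -0.353  -179.9673    0.3887] shift now [ 0.0012 -0.0015 -0.0005] shift after turn [-0.0012 -0.0015  0.0005]
```

Close at 60 N.

```bash
python3 -m crank '[[[0,0,0,0,0,0,0],[0,0,0,0,0,0,0],[0,0,0,0,0,0,0],[0,0,0,0,0,0,0],[0,0,0,0,0,0,0]]]' 60;python3 -m crank '[[[0,0,0,0,0,0,0],[0,0,0,0,0,0,0],[0,0,0,0,0,0,0],[0,0,0,0,0,0,0],[0,0,0,0,0,0,0]]]' ; python3 rel.py 0.487 -0.338 0.13 0.0295
```

```text
time: 5.0
position: [0.4869, -0.3396, 0.1308]
tool_rot: [0.707, 0.01, -0.01, -0.707]
ft_force: [0.5, 0.3, 0.2]
grip_width: 0.0451
time: 5.62
position: [0.4867, -0.3379, 0.1303]
tool_rot: [-0.706, -0.01, 0.01, 0.708]
ft_force: [0.8, 5.5, 2.0]
grip_width: 0.0235
t 5.625 p [ 0.4867 -0.3379  0.1303] q [-0.7962  0.614   1.6033  0.0021  0.9271 -2.3966] w 0.023528012464303034 F [0.7886 5.4856 2.0399]
axes x [ 0.9996  0.0284 -0.0007] y [-0.0008  0.0032 -1.    ] z [-0.0284  0.9996  0.0032]
turn [-0.1827 -0.0607 -0.0406] shift now [ 0.0003  0.0003 -0.0001] shift after turn [ 0.0003  0.0003 -0.0001]
turn [  0.0638 179.9391  -0.2868] shift now [ 0.0003  0.0003 -0.0001] shift after turn [-0.0003  0.0003  0.0001]
```

```bash
python3 -m crank '[[[0,0,0,0,-0.02,0,0],[0,0,0,0,-0.045,0,0],[0,0,0,0,-0.045,0,0],[0,0,0,0,-0.045,0,0],[0,0,0,0,0,0,0]]]' ; python3 rel.py 0.445 0.073 0.285 0.082;python3 - <<'E'
from h import *
from rig import robot
c=robot.camera("scene");crop(c,0,384,0,512,1.5,"pics/s2.png")
E
```

```text
time: 6.25
position: [0.4885, -0.3421, 0.2895]
tool_rot: [0.71, 0.013, -0.008, -0.704]
ft_force: [-0.2, 0.0, -1.6]
grip_width: 0.0235
t 6.25 p [ 0.4885 -0.3421  0.2895] q [-0.7974  0.4234  1.4433 -0.0014  1.2645 -2.3972] w 0.023502071102289232 F [-0.2147  0.0277 -1.5547]
axes x [0.9995 0.0295 0.006 ] y [ 0.0063 -0.0084 -0.9999] z [-0.0294  0.9995 -0.0085]
turn [ 0.4978 -3.0117  0.3311] shift now [-0.0313  0.0007  0.4162] shift after turn [-0.0094  0.0045  0.4173]
turn [ -0.5114 176.9859   0.7691] shift now [-0.0313  0.0007  0.4162] shift after turn [ 0.0094  0.0045 -0.4173]
```

View pics/s2.png

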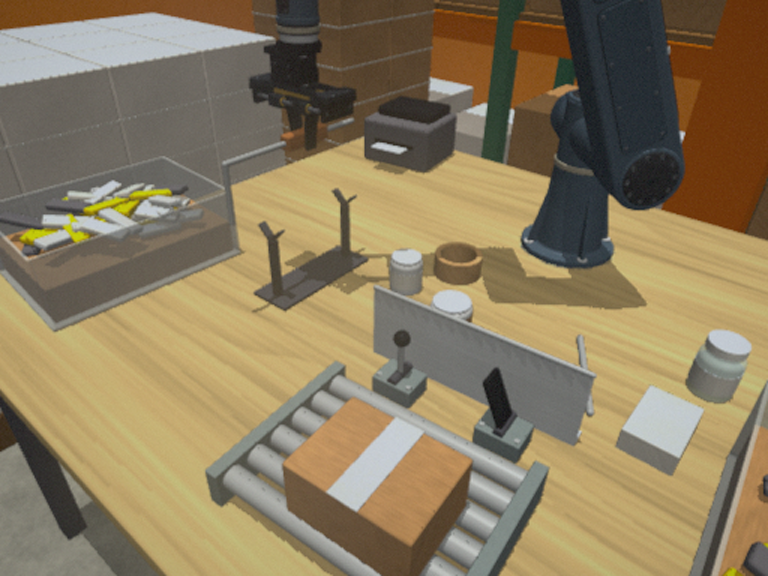

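```bash
python3 -m crank '[[[0,-3,0,-0.005,0,0.04,0],[0,0,0,0,0,0.06,0],[0,0,0,0,0,0.06,0],[0,0,0,0,0,0.06,0],[0,0,0,0,0,0.06,0]]]' && python3 -m crank '[[[0,0,0,0,0,0.06,0],[0,0,0,0,0,0.05,0],[0,0,0,0,0,0.02,0],[0,0,0,0,0,0,0],[0,0,0,0,0,0,0]]]'; python3 rel.py 0.445 0.073 0.185 0.082;python3 - <<'E'
from h import *
from rig import robot
import pickle
s=robot.camera("scene");t=robot.camera("top")
crop(t,100,260,50,260,3.8,"pics/t3.png")
crop(s,130,310,200,380,3.3,"pics/s3.png")
E
```

```text
time: 6.92
position: [0.4595, -0.0587, 0.2833]
tool_rot: [-0.706, -0.027, 0.03, 0.707]
ft_force: [0.3, 0.2, -2.2]
grip_width: 0.0237
time: 7.55
position: [0.4501, 0.0684, 0.2843]
tool_rot: [0.707, 0.028, -0.03, -0.706]
ft_force: [-0.3, 0.2, -2.3]
grip_width: 0.0235
t 7.55 p [0.4501 0.0684 0.2843] q [-0.0949  0.227   1.7683 -0.001   1.1486 -1.7467] w 0.02349302736719014 F [-0.2568  0.1671 -2.3272]
axes x [ 0.9967  0.0814 -0.0025] y [-0.0025 -0.0007 -1.    ] z [-0.0814  0.9967 -0.0005]
turn [ 0.0265 -0.0295 -0.1434] shift now [-0.0044  0.0993  0.005 ] shift after turn [-0.0047  0.0993  0.005 ]
turn [  0.2252 179.9704   0.0417] shift now [-0.0044  0.0993  0.005 ] shift after turn [ 0.0047  0.0993 -0.005 ]
```

View pics/t3.png

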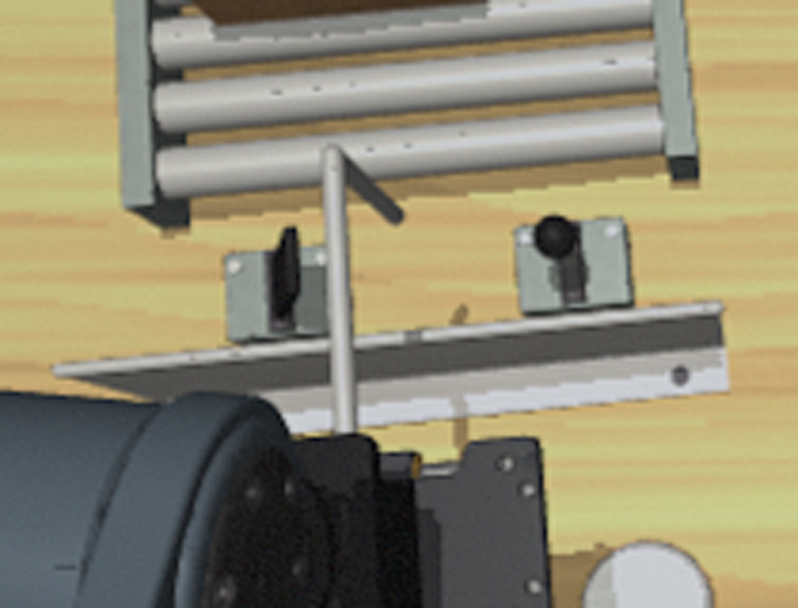

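View pics/s3.png

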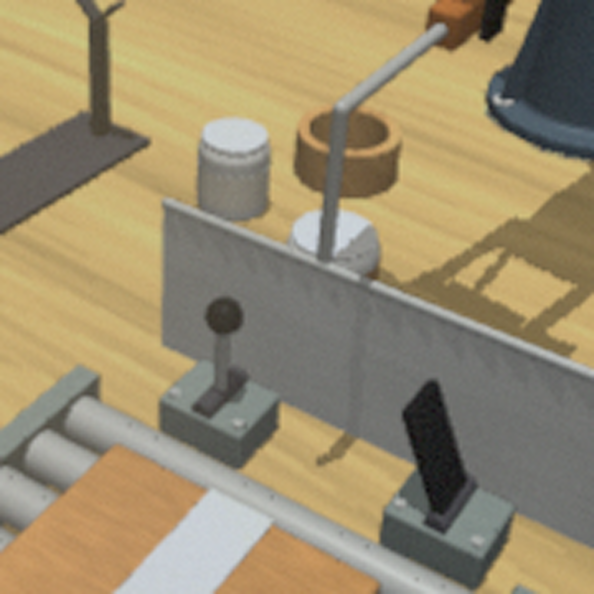

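```bash
python3 -m crank '[[[0,0,0,-0.004,0.02,0.004,0],[0,0,0,0,0.03,0,0],[0,0,0,0,0.03,0,0],[0,0,0,0,0.02,0,0],[0,0,0,0,0,0,0]]]'; python3 rel.py 0.44 0.177 0.185 0.082;python3 - <<'E'
from h import *
from rig import robot
import pickle
s=robot.camera("scene");t=robot.camera("top")
pickle.dump((s,t),open("st4.pkl","wb"))
crop(t,100,260,50,260,3.8,"pics/t4.png")
crop(s,130,310,200,380,3.3,"pics/s4.png")
E
```

```text
time: 8.28
position: [0.4454, 0.0718, 0.1843]
tool_rot: [-0.706, -0.027, 0.03, 0.707]
ft_force: [0.7, -0.6, -1.6]
grip_width: 0.0231
t 8.275 p [0.4454 0.0718 0.1843] q [-0.0886  0.3716  1.9025 -0.0003  0.8715 -1.739 ] w 0.023101918057705183 F [ 0.7173 -0.5587 -1.6306]
axes x [ 0.9968  0.0797 -0.0039] y [-0.0039  0.0001 -1.    ] z [-0.0797  0.9968  0.0005]
turn [-0.0261 -0.1283 -0.2216] shift now [ 0.003  -0.0007  0.1053] shift after turn [ 0.0032 -0.0007  0.1053]
turn [  0.3478 179.8713  -0.041 ] shift now [ 0.003  -0.0007  0.1053] shift after turn [-0.0032 -0.0007 -0.1053]
```

View pics/t4.png

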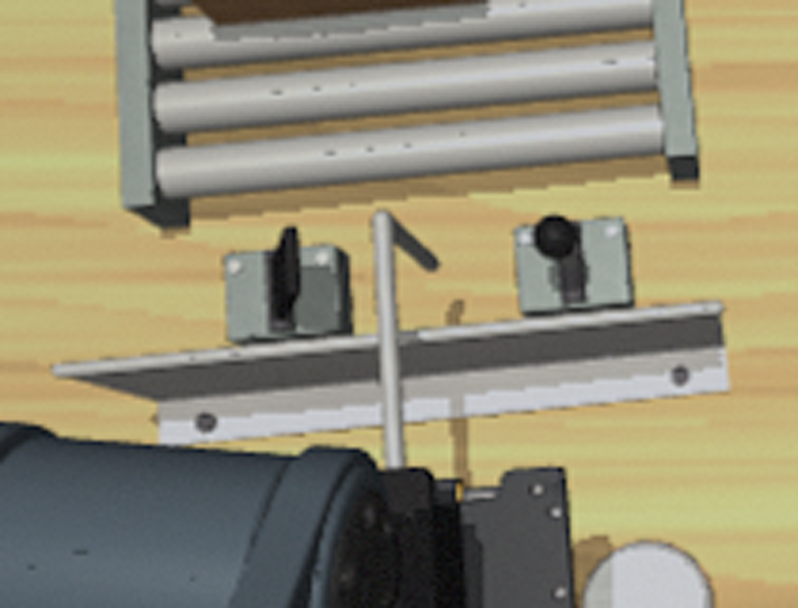

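View pics/s4.png

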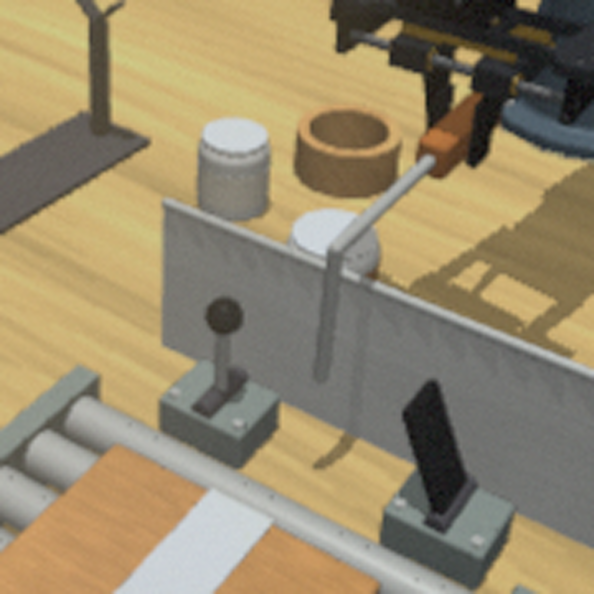

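```bash
python3 -m crank '[[[0,0,0,0,0,0.03,0],[0,0,0,0,0,0.03,0],[0,0,0,0,0,0.02,0],[0,0,0,0,0,0.02,0],[0,0,0,0,0,0.012,0]]]'; python3 rel.py 0.44 0.177 0.185 0.082;python3 - <<'E'
from h import *
from rig import robot
import pickle
s=robot.camera("scene");t=robot.camera("top")
crop(t,100,260,50,260,3.8,"pics/t5.png")
crop(s,130,310,200,380,3.3,"pics/s5.png")
E
```

```text
time: 9.0
position: [0.4384, 0.1848, 0.1868]
tool_rot: [0.707, 0.03, -0.028, -0.706]
ft_force: [1.0, -1.0, -3.0]
grip_width: 0.0231
t 9.0 p [0.4384 0.1848 0.1868] q [ 0.1638  0.3941  1.8476 -0.0009  0.8964 -1.4878] w 0.023130104367776405 F [ 0.9586 -0.9897 -2.9994]
axes x [0.9967 0.0813 0.0036] y [ 0.0036 -0.0001 -1.    ] z [-0.0813  0.9967 -0.0004]
turn [ 0.0247 -0.0333  0.2036] shift now [ 0.0009  0.0018 -0.0079] shift after turn [ 0.0009  0.0018 -0.0079]
turn [ -0.3198 179.9664   0.0388] shift now [ 0.0009  0.0018 -0.0079] shift after turn [-0.0009  0.0018  0.0079]
```

View pics/t5.png

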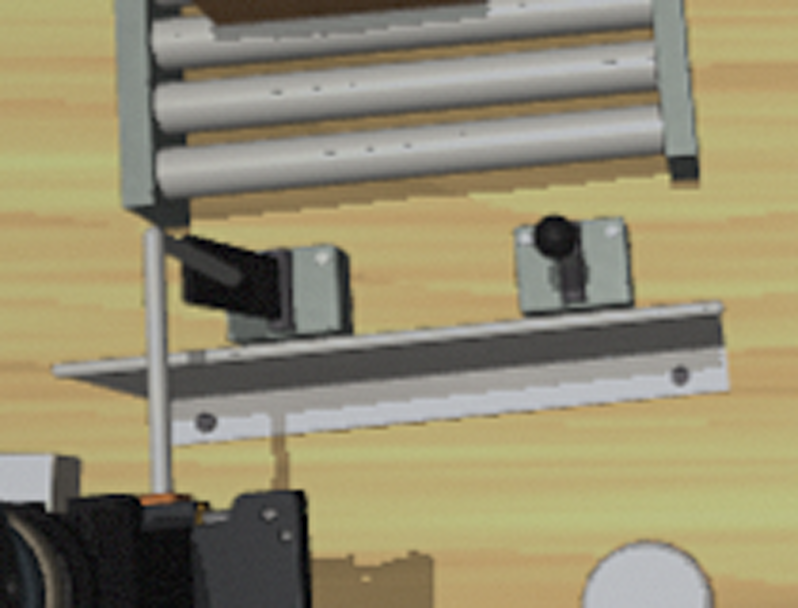

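View pics/s5.png

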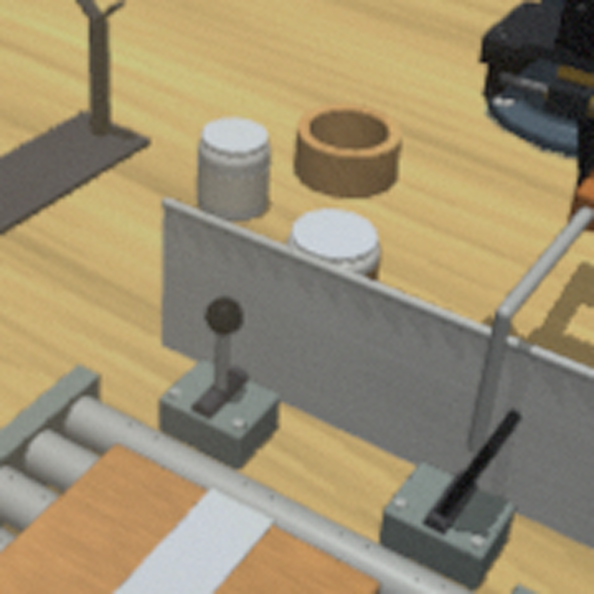

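```bash
python3 -m crank '[[[0,0,0,0,0,0.003,0],[0,0,0,0,0,0.003,0],[0,0,0,0,0,0.002,0],[0,0,0,0,0,0,0],[0,0,0,0,0,0,0]]]'; python3 rel.py 0.44 0.177 0.185 0.082;python3 - <<'E'
from h import *
from rig import robot
import pickle
s=robot.camera("scene");t=robot.camera("top")
crop(t,140,225,50,260,3.8,"pics/t6.png")
crop(s,190,310,230,400,4.5,"pics/s6.png")
E
```

```text
time: 9.72
position: [0.4364, 0.1922, 0.1855]
tool_rot: [0.707, 0.029, -0.029, -0.707]
ft_force: [-0.3, -0.8, -1.8]
grip_width: 0.0235
t 9.725 p [0.4364 0.1922 0.1855] q [ 0.18    0.3987  1.8439  0.      0.8994 -1.4723] w 0.023487276115846206 F [-0.2691 -0.7539 -1.781 ]
axes x [ 0.9967  0.0814 -0.0004] y [-0.0004 -0.     -1.    ] z [-0.0814  0.9967 -0.    ]
turn [ 0.0007 -0.0279 -0.022 ] shift now [ 0.0024  0.0005 -0.0155] shift after turn [ 0.0024  0.0005 -0.0155]
turn [  0.0346 179.9721   0.001 ] shift now [ 0.0024  0.0005 -0.0155] shift after turn [-0.0024  0.0005  0.0155]
```

View pics/t6.png

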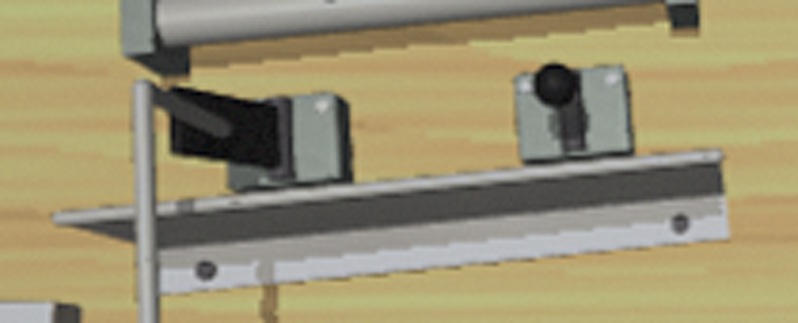

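View pics/s6.png

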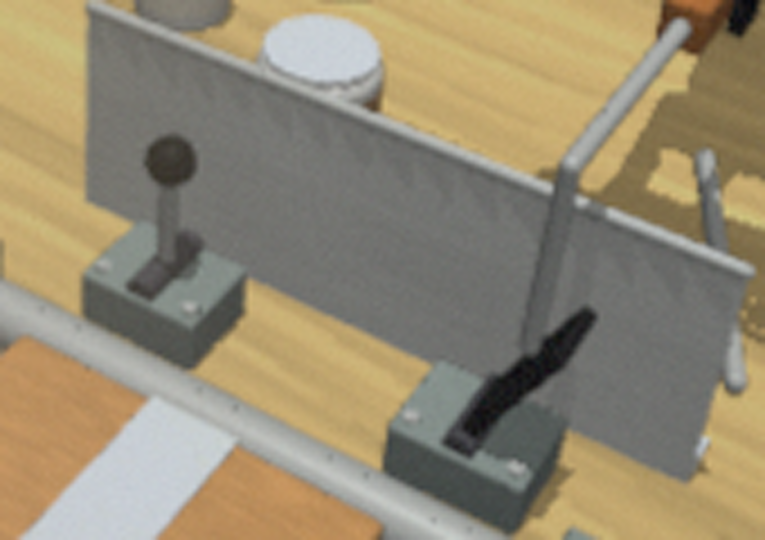

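```bash
python3 -m crank '[[[0,0,0,0,0,0.003,0],[0,0,0,0,0,0.001,0],[0,0,0,0,0,0,0],[0,0,0,0,0,0,0],[0,0,0,0,0,0,0]]]'; python3 -m crank '[[[0,0,0,0,0,-0.012,0],[0,0,0,0,0,-0.018,0],[0,0,0,0,0,-0.02,0],[0,0,0,0,-0.03,-0.01,0],[0,0,0,0,-0.03,0,0]]]'; python3 rel.py 0.487 -0.338 0.285 0.0295;python3 - <<'E'
from h import *
from rig import robot
import pickle
s=robot.camera("scene");t=robot.camera("top")
pickle.dump((s,t),open("st7.pkl","wb"))
crop(t,100,260,50,260,3.8,"pics/t7.png")
crop(s,190,310,230,400,4.5,"pics/s7.png")
E
```

```text
time: 10.45
position: [0.4359, 0.1962, 0.1855]
tool_rot: [0.707, 0.029, -0.029, -0.706]
ft_force: [-1.5, -2.2, -0.2]
grip_width: 0.0236
time: 11.08
position: [0.4413, 0.1357, 0.2459]
tool_rot: [-0.706, -0.028, 0.029, 0.707]
ft_force: [0.4, 1.3, -1.9]
grip_width: 0.0235
t 11.075 p [0.4413 0.1357 0.2459] q [ 0.055   0.2866  1.8085  0.001   1.047  -1.5973] w 0.023539833068194214 F [ 0.4376  1.345  -1.9204]
axes x [ 0.9967  0.081  -0.0005] y [-0.0005  0.0008 -1.    ] z [-0.081   0.9967  0.0009]
turn [-0.0482  2.954  -0.0279] shift now [ 0.0072 -0.0395 -0.4758] shift after turn [ 0.0318 -0.0391 -0.4749]
turn [  -0.0432 -177.046     0.0745] shift now [ 0.0072 -0.0395 -0.4758] shift after turn [-0.0318 -0.0391  0.4749]
```

View pics/t7.png

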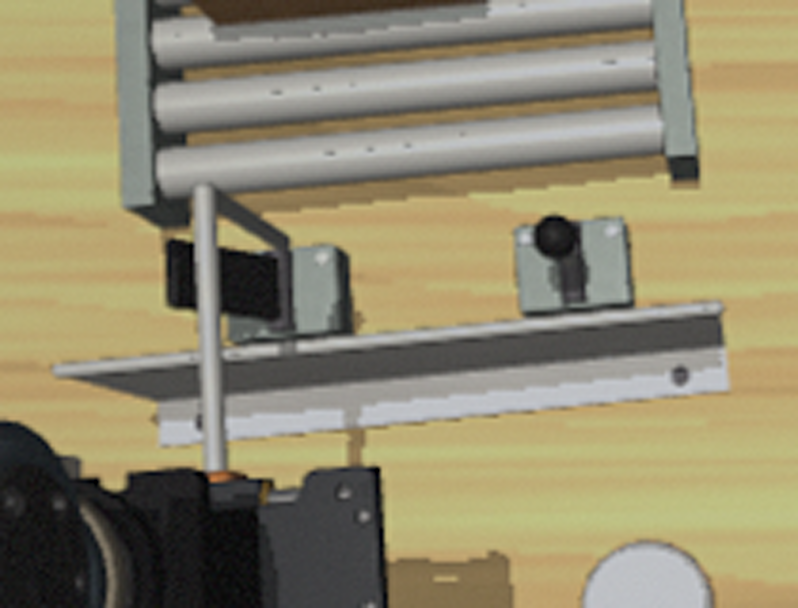

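View pics/s7.png

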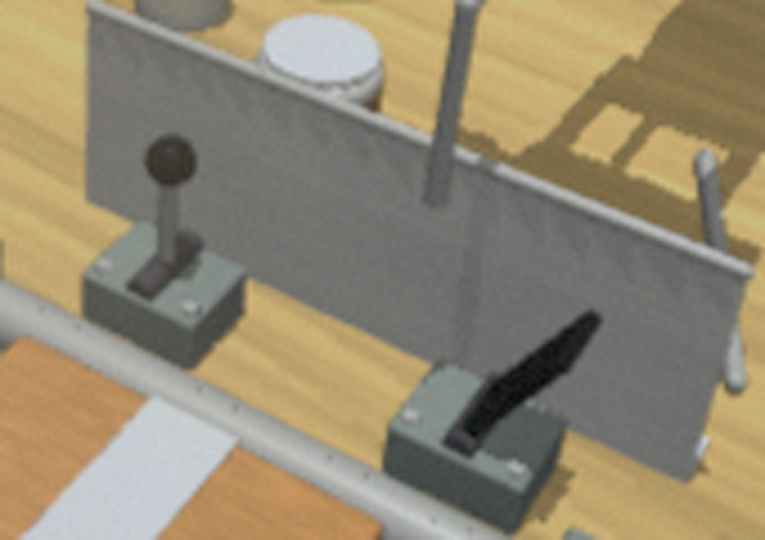

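```bash
python3 -m crank '[[[0,0,0,0,-0.045,0,0],[0,3,0,0,-0.01,-0.04,0],[0,0,0,0.01,0,-0.06,0],[0,0,0,0.01,0,-0.06,0],[0,0,0,0.01,0,-0.06,0]]]' && python3 -m crank '[[[0,0,0,0,0,-0.06,0],[0,0,0,0,0,-0.06,0],[0,0,0,0,0,-0.06,0],[0,0,0,0,0,-0.05,0],[0,0,0,0,0,-0.02,0]]]'; python3 -m crank '[[[0,0,0,0,0,0,0],[0,0,0,0,0,0,0],[0,0,0,0,0,0,0],[0,0,0,0,0,0,0],[0,0,0,0,0,0,0]]]'; python3 rel.py 0.487 -0.338 0.285 0.0295
```

```text
time: 11.8
position: [0.4795, -0.0839, 0.2994]
tool_rot: [-0.707, -0.011, 0.011, 0.707]
ft_force: [0.5, 0.5, -2.9]
grip_width: 0.0235
time: 12.42
position: [0.4864, -0.3352, 0.2986]
tool_rot: [-0.707, -0.009, 0.01, 0.707]
ft_force: [0.1, 1.0, -2.1]
grip_width: 0.0234
time: 13.05
position: [0.487, -0.3317, 0.3008]
tool_rot: [0.707, 0.011, -0.011, -0.707]
ft_force: [0.3, 0.7, -2.1]
grip_width: 0.0236
t 13.05 p [ 0.487  -0.3317  0.3008] q [-0.7874  0.4065  1.4388  0.      1.2959 -2.3883] w 0.02361264578144446 F [ 0.2997  0.7209 -2.0882]
axes x [0.9995 0.0301 0.0003] y [ 0.0003 -0.0002 -1.    ] z [-0.0301  0.9995 -0.0002]
turn [0.0132 0.0355 0.0148] shift now [-0.0002  0.0158 -0.0063] shift after turn [-0.0002  0.0158 -0.0063]
turn [   0.0232 -179.9645   -0.0208] shift now [-0.0002  0.0158 -0.0063] shift after turn [0.0002 0.0158 0.0063]
```

```bash
python3 -m crank '[[[0,0,0,0,0.05,-0.0063,0],[0,0,0,0,0.04,0,0],[0,0,0,0,0.01,0,0],[0,0,0,0,0,0,0],[0,0,0,0,0,0,0]]]'; python3 rel.py 0.487 -0.338 0.130 0.0295;python3 - <<'E'
from h import *
from rig import robot
import pickle
s=robot.camera("scene");t=robot.camera("top")
pickle.dump((s,t),open("st8.pkl","wb"))
crop(t,130,310,300,420,3.3,"pics/t8.png")
crop(s,60,210,130,280,4,"pics/s8.png")
E
```

```text
time: 13.68
position: [0.4881, -0.3396, 0.2025]
tool_rot: [0.708, 0.011, -0.009, -0.706]
ft_force: [-0.2, -1.0, -2.9]
grip_width: 0.0239
t 13.675 p [ 0.4881 -0.3396  0.2025] q [-0.7956  0.518   1.543  -0.      1.0764 -2.3957] w 0.023910277623337556 F [-0.2201 -1.0022 -2.8744]
axes x [0.9996 0.0293 0.0027] y [ 0.0028 -0.0029 -1.    ] z [-0.0293  0.9996 -0.003 ]
turn [ 0.1734 -0.0094  0.1573] shift now [-0.0013  0.0725  0.0019] shift after turn [-0.0011  0.0725  0.0017]
turn [ -0.247  179.9902   0.2723] shift now [-0.0013  0.0725  0.0019] shift after turn [ 0.0011  0.0725 -0.0017]
```

View pics/t8.png

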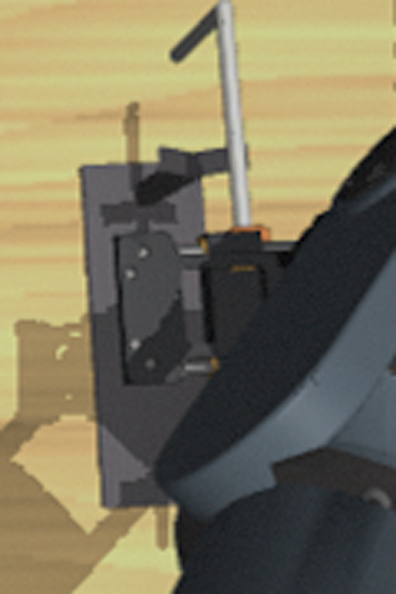

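View pics/s8.png

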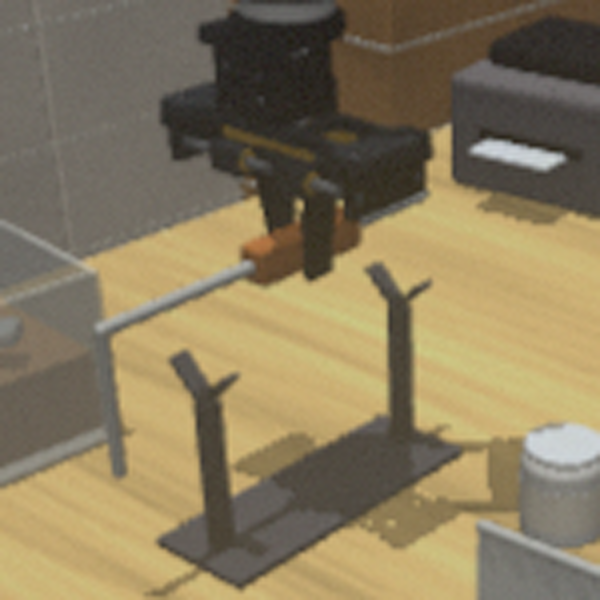

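Run:
```python
from h import *
import pickle
np.set_printoptions(precision=4,suppress=True)
s,t=pickle.load(open("st8.pkl","rb"))
T=lambda u,v:(130+v/3.3,300+u/3.3)
S=lambda u,v:(60+v/4,130+u/4)
print(on_plane(t,T(224,5),.212),on_plane(t,T(242,225),.212),tri(ray(t,T(224,5)),ray(s,S(103,332))))
print("leg tip",tri(ray(t,T(177,57)),ray(s,S(120,472))),"was (.6626,-.3351,.0275)+72mm")
```

```text
[ 0.6674 -0.3362  0.212 ] [ 0.5374 -0.3391  0.212 ] (array([ 0.6654, -0.3341,  0.2095]), [np.float64(0.003719323291391721), np.float64(0.003719323291391674)])
leg tip (array([ 0.664 , -0.3372,  0.1026]), [np.float64(0.002532530175058728), np.float64(0.0025325301750585825)]) was (.6626,-.3351,.0275)+72mm
```

```bash
python3 -m crank '[[[0,0,0,-0.001,0.03,0.001,0],[0,0,0,0,0.02,0,0],[0,0,0,0,0.015,0,0],[0,0,0,0,0.005,0,0],[0,0,0,0,0,0,0]]]'; python3 -m crank '[[[0,0,0,0,0.001,0,0],[0,0,0,0,0,0,0],[0,0,0,0,0,0,0],[0,0,0,0,0,0,0],[0,0,0,0,0,0,0]]]'; python3 rel.py 0.487 -0.338 0.130 0.0295
```

```text
time: 14.4
position: [0.4864, -0.3381, 0.1311]
tool_rot: [0.707, 0.011, -0.01, -0.707]
ft_force: [-0.4, 0.1, -1.6]
grip_width: 0.0236
time: 15.02
position: [0.4865, -0.338, 0.1304]
tool_rot: [0.707, 0.011, -0.01, -0.707]
ft_force: [-0.4, 0.6, 5.0]
grip_width: 0.0234
t 15.025 p [ 0.4865 -0.338   0.1304] q [-0.7958  0.6125  1.6066  0.0002  0.9208 -2.3957] w 0.023370506204666245 F [-0.3927  0.6105  4.965 ]
axes x [0.9996 0.029  0.0013] y [ 0.0013 -0.0011 -1.    ] z [-0.029   0.9996 -0.0011]
turn [ 0.0642 -0.0293  0.0735] shift now [ 0.0005  0.0004 -0.    ] shift after turn [ 0.0005  0.0004 -0.    ]
turn [ -0.1154 179.9707   0.1008] shift now [ 0.0005  0.0004 -0.    ] shift after turn [-0.0005  0.0004  0.    ]
```

Seated (upward force +5 N: the forks carry it). Release.

```bash
python3 -m crank '[[[0,0,0,0,0,0,30],[0,0,0,0,0,0,40],[0,0,0,0,0,0,60],[0,0,0,0,0,0,90],[0,0,0,0,0,0,90]]]';python3 -m crank '[[[0,0,0,0,0,0,90],[0,0,0,0,0,0,90],[0,0,0,0,0,0,90],[0,0,0,0,0,0,90],[0,0,0,0,0,0,90]]]'; python3 rel.py
```

```text
time: 15.65
position: [0.4859, -0.3376, 0.1294]
tool_rot: [-0.707, -0.01, 0.01, 0.707]
ft_force: [0.7, -0.4, 0.4]
grip_width: 0.0569
time: 16.27
position: [0.486, -0.3377, 0.1296]
tool_rot: [0.707, 0.01, -0.01, -0.707]
ft_force: [-0.5, -0.5, 0.3]
grip_width: 0.0782
t 16.275 p [ 0.486  -0.3377  0.1296] q [-0.7959  0.6135  1.6074 -0.      0.9206 -2.3958] w 0.07815231089557187 F [-0.4502 -0.4532  0.31  ]
axes x [ 0.9996  0.0291 -0.    ] y [-0. -0. -1.] z [-0.0291  0.9996 -0.    ]
```

```bash
python3 -m crank '[[[0,0,0,0,-0.02,0,90],[0,0,0,0,-0.04,0,90],[0,0,0,0,-0.05,0,90],[0,0,0,0,-0.06,0,90],[0,0,0,0,-0.02,0.05,90]]]';python3 -m crank '[[[0,0,0,0,0,0.06,90],[0,0,0,0,0,0.06,90],[0,0,0,0,0,0.06,90],[0,0,0,0,0,0.06,90],[0,0,0,0,0,0,90]]]'
python3 - <<'E'
from h import *
from rig import robot
import pickle
s=robot.camera("scene");t=robot.camera("top")
crop(t,0,384,0,512,1.5,"pics/t9f.png")
crop(t,130,310,300,420,3.3,"pics/t9.png")
crop(s,60,310,130,400,2.4,"pics/s9.png")
pickle.dump((s,t),open("st9.pkl","wb"))
E
```

```text
time: 16.9
position: [0.4866, -0.2914, 0.324]
tool_rot: [0.71, 0.012, -0.006, -0.704]
ft_force: [0.9, 0.2, -0.6]
grip_width: 0.0785
time: 17.52
position: [0.4763, -0.0438, 0.3197]
tool_rot: [-0.707, -0.012, 0.013, 0.707]
ft_force: [0.5, -0.6, 0.0]
grip_width: 0.0786
```

View pics/t9.png

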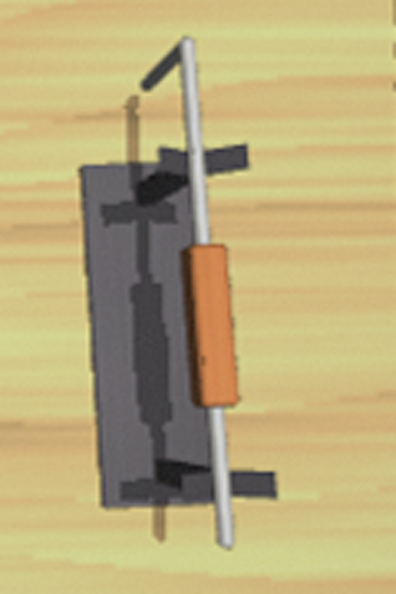

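View pics/s9.png

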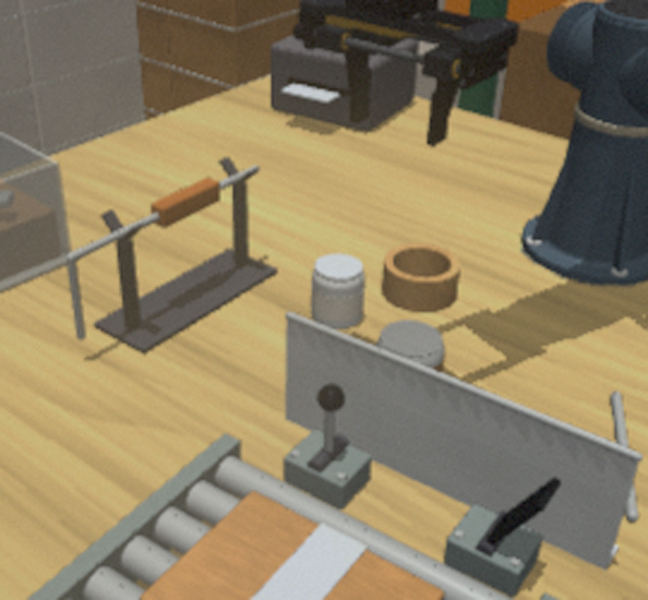

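View pics/t9f.png

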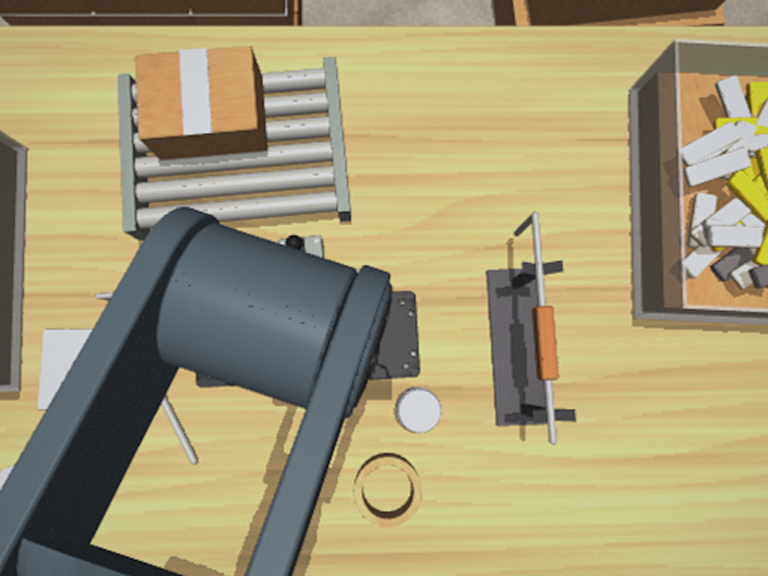

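Top crop: the rod's bend is at (187,42) and its tail at (227,545), the same pixels as at the start. The rod lies in both forks with the leg hanging down. The scene view shows the paddle leaning left, the ball lever as it was, and the arm clear.

Run:
```python
from rig import robot
print(robot.get_obs()["joint_velocities"]); print(robot.hand_in())
```

```text
[-0.04148054  0.01289979 -0.01437028 -0.00029098 -0.0009158   0.00110297]
the job is handed in; nothing more can be done
None
```

I pushed the paddle over to the left with the rod and laid the rod back in its rest. The job was handed in at about 17.6 s; hand-in reports no verdict.

- **Push:** I gripped the rod by its handle and lowered the leg behind the guard, between the two switches. I then pushed left with the handle about 195 mm up on the robot's side of the guard.
- **Paddle:** in the last scene image it leans left. After the push, its tip in the top image was where the calibration puts the full-left position, to about a pixel.
- **Ball lever:** after the push it showed at the same pixel in the scene image as at the start. The last scene image shows no visible change.
- **Rod:** in the top image its bend and tail are at the same pixels as at the start. It lies in both forks with the leg hanging down.
- **Arm:** the gripper was open and well clear of everything. The arm was almost at rest, with the largest joint speed 0.04 rad/s.

**Disagreements:** heights worked out from the two cameras came out up to 9 mm below the given sizes, and the rays missed each other by up to 4 mm. I used the given heights instead. I judged the paddle angle from images only, as it could not be read directly.

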